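# Clear the beaker from behind a sample box and flip the box's lid over to stay open

### The job

The sample box must stand open, but a beaker behind it is in the way of its lid. With the fingertips, gently push the beaker sideways along the bench, upright, until all of it is past one end of the box; only then put the fingertips under the lip on the front of the lid and flip the lid up and over past upright, so that it lies back and stays open by itself. Do not pinch, lift or tip anything, and leave the vials and the other things where they are.

Things in the scene. Friction and masses are not known exactly. Their poses are not given: they have to be found in the camera images.
- sample_box: Off-white plastic sample box with a hinged lid, fixed to the bench; closed it measures 86 mm deep (its x) by 116 mm wide (its y) by 50 mm high, lip not counted. Origin: centre of the underside. Its x points from the front (lip side, which faces the robot more or less) to the back (hinge side), y to the left end, z up. The lid is the top 14 mm (from 36 to 50 mm up) and overhangs the lower box by 2 mm all round; the lower box is hollow with 2 to 3 mm walls.
- sample_box_lid (a joint): Angle of the lid about the hinge along the back: 0 is shut, 1.57 stands upright, 1.92 is the stop, leaning back. The hinge turns freely (lid and lip together weigh about 0.03 kg): let go below about 1.35 rad it falls shut, beyond about 1.5 rad it falls back to the stop.
- box_hinge (a point): Point on the hinge line, middle of the back of the box: 43 mm behind the box's centre, 40 mm above the bench. It does not move.
- lip_edge (a point): Middle of the outer edge of the finger lip: a stiff flat plate 46 mm wide (along the box's y) and 3 mm thick that sticks out 24 mm from the middle of the lid's front edge and rises outwards at 25 degrees; its edge is a bar 5 mm thick. With the lid shut this point is about 65 mm in front of the box's centre and 60 mm above the bench, and below the lip the space is free down to the bench. Moves with the lid.
- beaker: Small glass beaker, 62 mm across, 82 mm high, about 0.13 kg, loose, standing upright close behind the box. Origin: centre of its underside. It slides without tipping when pushed below half its height. It is clear of the lid when its centre is 90 mm or more to either side of the box's middle (in the box's y); both sides are free on the bench behind the box.
- vial_left: Bystander: capped vial, 27 mm across, 60 mm high, loose, standing beside the left end of the box. Origin: centre of its underside.
- vial_right: Bystander: capped vial, 27 mm across, 60 mm high, loose, standing beside the right end of the box. Origin: centre of its underside.
- funnel: Bystander: white funnel, 53 mm across, 62 mm high, standing mouth down at the left. Origin: centre of its underside.
- tape_roll: Bystander: roll of tape, 68 mm across, 19 mm high, lying flat at the right. Origin: centre of its underside.
- pen: Bystander: pen, 139 mm long, lying near the front edge at the right. Origin: centre of its underside.
Not all that is in view belongs to the job. Leave any pink or turquoise look-alike of the beaker alone.

How it is judged:
On the way, in this order (a step that is already met when the one before it is completed fails the run):
1. the whole beaker stands past one end of the box, lid still down ((y of beaker in the frame of sample_box above 0.088 m or y of beaker in the frame of sample_box below -0.088 m) and value of joint sample_box_lid below 0.3 rad), for 0.2 s.
2. the lid has been flipped over past upright (value of joint sample_box_lid above 1.7 rad), for 0.2 s.
At the end, for the whole second after the job is handed in: The lid leans back at its stop (beyond 1.8 rad), at rest; the beaker stands upright on the bench at rest, its centre more than 88 mm to one side of the box's middle (value of joint sample_box_lid above 1.8 rad and velocity of joint sample_box_lid between -0.1 and 0.1 rad/s and (y of beaker in the frame of sample_box above 0.088 m or y of beaker in the frame of sample_box below -0.088 m) and height (world z) of beaker between -0.006 and 0.006 m and angle between beaker's own z axis and vertical below 0.1 rad and linear speed of beaker below 0.02 m/s); the robot touches nothing.
It fails at once if the lid is swung open while the beaker is still behind the box (value of joint sample_box_lid above 0.6 rad and y of beaker in the frame of sample_box between -0.085 and 0.085 m).
It fails at once if the beaker is lifted (15 mm) or tipped (0.35 rad) (height (world z) of beaker above 0.015 m or angle between beaker's own z axis and vertical above 0.35 rad).
It fails at once if the beaker is pinched or struck (more than 15 N) (contact force between the fingers and beaker above 15 N).
It fails at once if the box, lid or lip is pinched or forced (more than 25 N) (contact force between the fingers and sample_box above 25 N).
It fails at once if a vial, the funnel, the tape or the pen is moved by more than 15 mm (distance of any of vial_left, vial_right, funnel, tape_roll, pen from where it was at the start of the episode above 0.015 m).
It also fails if it takes over 54 s, if anything falls off the work surface, if the arm or the gripper's body presses on something with over 40 N, if the wrist force passes 120 N, or if a joint passes its speed limit or range.

### The arm

A 6-joint arm with a two-finger parallel gripper is mounted at the origin on a cart in front of the work surface, level with it; the furniture and walls round the work are solid. World frame = base frame: x ahead of the robot, y to its left, z up, the work surface at z = 0. Lengths are in m, angles in rad, forces in N, time in s.
With the tool pointing down it reaches from about 0.375 to 0.975 m from the base axis. Payload 3.8 kg.
Tool frame: the origin (TCP) lies between the finger pads; the fingertips stand 17 mm ahead of it and the grasp point (between the pads) lies 2 mm behind it; y points along the fingers, z is the direction in which the jaws open and shut, and the axes are right-handed (so a half turn about y gives the same grasp; the last joint's range is limited). The gripper opens to 85 mm and grips with 20 to 120 N. Pads are 22 mm wide; open, the fingers measure 114 mm over their backs; the gripper's body (76 mm by 85 mm) begins 54 mm behind the grasp point. The pads swing forward as they close: fully open they stand 13 mm farther back than shut.
Start: joints at [1.286, 0.264, 1.604, -0, 1.274, -0.037], TCP at [0.166, 0.654, 0.248] pointing down, gripper open.
Joint ranges: [-2.63, 2.63], [-0.94, 2.18], [0.31, 2.57], [-1.31, 4.45], [0, 2.66], [-2.55, 2.55]. Speed limits (rad/s): [2.57, 2.57, 3.14, 3.14, 3.14, 3.14].

### API

Orientations are given as a rotation vector (axis times angle).
In Python, from workcell import bot, eyes, nets gives the robot as it stands. The module is installed in compiled form; this text tells all that it offers.
- The arm moves only by the tool jog_arm, never from a script. Its arguments are lists of equal length, an entry for each row: "turn": the turn, a rotation vector about the tool's x, y, z in rad, a list of three; "slide": the shift along the tool's x, y, z in mm, a list of three; "grip": the opening in per cent of the stroke, from 0 (shut) to 100 (fully open). A call has 1 to 5 rows; each row shifts and turns the commanded pose from where the row before left it, along the tool's axes as they then stand; what a row does not reach is not made up. A row lasts 1/10 s, in which the tool goes at most 50 mm and 8.59 degrees, less where a joint would pass 70% of its speed; a pose out of reach is approached as far as the arm can. A call with a gripper value outside its range is refused whole. The fingers move at their own pace and stop on an object; "newtons" is the grip in N (left out, the last holds). Time passes only in rows, so rows that do not move let the fingers close. It gives the time, the measured TCP pose, the force and the opening at its end, in the units of the state.
- bot.read_state(): the state, without advancing time (a new reading comes with each control period).
- eyes.read_camera(name): name is "scene" or "top"; returns a dict with "img" (384x512x3 uint8, red, green, blue), "depth" (384x512 float32, m along the optical axis (not along the pixel's ray), 0 where there is no reading), "intrinsics" (3x3 intrinsics, pixels), "distortion" ([k1, k2, p1, p2, k3] as OpenCV has them; the pictures are not rectified), "position" and "rotation" of the camera in the world. Camera axes: x right, y down, z forward; pixel columns grow to the right and rows downward; lengths in m; the calibration is good to about 2 mm. A picture is of the moment at which its call begins.
- bot.finish_job(): hands the job in, once; it reports no verdict.
Trained networks look in a picture, given as the dict that the camera call returned (one of the last four; its "shot" number tells which), for a name from the list of things; names that differ only in an ending like _2 or _b are one class to them, and where a whole thing is asked for, a point or a joint stands for the part that bears it (a point fixed in the world has none). Each returns a list of dicts, best first, with "conf" (0 to 1); they miss things now and then, are a little off and sometimes report something else, mostly with a low value. They report only what shows in the picture. A call takes as long as a camera call. They do not tell look-alikes from the thing itself.
- nets.search_frame(thing, picture): "xyz" ([x, y, z] in m, in the coordinates of the camera as it stood for that picture, good to about 4 mm: the middle of the surface that is visible of it).
The state is a dict: "time": time; "q": joint angles; "joint_vel": joint speeds; "joint_torque": joint torques, N m; "tool_pos": TCP position; "tcp_rot": TCP orientation; "wrist_force": force on the tool from outside, world axes, zero at the start; "torque": the same for the moment, N m; "width": opening from 0.0 (shut) to 1.0 (fully open).
Only numpy, scipy, OpenCV 4.12 (cv2) and the standard library are available. Lean on these libraries where they do the work, as an engineer would, in place of code of your own. Each camera call takes 0.05 s, during which the arm holds its last target.

## Working session

There is one attempt and no reset: what is moved stays moved. The work goes in short steps, Python scripts to look and compute and a tool call to move; the robot and the scene stay as the last step left them, time stands still between calls to the robot, and variables do not carry over. Pictures are saved under pics/ and viewed, and the job is handed in when it is done.

Besides the shell and the picture viewer there is one more tool, called after "Request:" by a JSON object that holds its "op" and its "data". jog_arm: Moves the arm, as the interface text tells. Its arguments: {"type":"object","properties":{"turn":{"type":"array"},"slide":{"type":"array"},"grip":{"type":"array"},"newtons":{"type":"number"}},"required":["turn","slide","grip"]}

```bash
mkdir -p pics; cat > h.py <<'E'
import numpy as np, cv2
from scipy.spatial.transform import Rotation as R
from workcell import bot, eyes, nets
def Rm(c):
    r=np.array(c["rotation"],float)
    return r if r.shape==(3,3) else R.from_rotvec(r).as_matrix()
def shot(cam,name):
    c=eyes.read_camera(cam); cv2.imwrite(f"pics/{name}.png",cv2.resize(c["img"][...,::-1],(768,576))); 
    np.save(f"pics/{name}_d.npy",c["depth"]); return c
def w(c,p): return Rm(c)@np.array(p)+np.array(c["position"])
def cloud(c):
    h,wd=c["depth"].shape
    u,v=np.meshgrid(np.arange(wd),np.arange(h))
    pts=np.stack([u,v],-1).reshape(-1,1,2).astype(np.float64)
    n=cv2.undistortPoints(pts,np.array(c["intrinsics"]),np.array(c["distortion"])).reshape(h,wd,2)
    d=c["depth"][...,None]
    P=np.concatenate([n*d,d],-1)@Rm(c).T+np.array(c["position"])
    P[c["depth"]==0]=np.nan
    return P
E
python3 - <<'E'
from h import *
for cam in("scene","top"):
    c=shot(cam,cam+"0"); print(cam,np.round(c["position"],3),np.round(Rm(c),2).tolist())
    for t in["sample_box","sample_box_lid","lip_edge","beaker","vial_left","funnel","tape_roll","pen"]:
        try: print(t,[(round(r["conf"],2),np.round(w(c,r["xyz"]),3).tolist()) for r in nets.search_frame(t,c)])
        except Exception as e: print(t,e)
print(bot.read_state())
E
```

```text
scene [ 0.08  -0.577  0.812] [[0.79, -0.43, 0.44], [-0.61, -0.56, 0.56], [0.0, -0.71, -0.71]]
sample_box [(0.97, [0.514, -0.09, 0.052]), (0.74, [0.362, -0.265, 0.007])]
sample_box_lid [(0.9, [0.514, -0.086, 0.047])]
lip_edge [(0.67, [0.516, -0.084, 0.048])]
beaker [(0.94, [0.6, -0.115, 0.053]), (0.9, [0.618, -0.306, 0.05]), (0.71, [0.664, -0.021, 0.054]), (0.71, [0.622, 0.081, 0.054]), (0.57, [0.691, -0.219, 0.053])]
vial_left [(0.5, [0.52, 0.029, 0.038]), (0.17, [0.505, -0.196, 0.038])]
funnel [(0.47, [0.453, 0.323, 0.016])]
tape_roll [(0.66, [0.48, -0.359, 0.016]), (0.65, [0.517, -0.09, 0.052])]
pen [(0.79, [0.369, -0.262, 0.007])]
top [0.234 0.008 1.387] [[-0.02, -0.98, 0.21], [-1.0, 0.02, -0.0], [-0.0, -0.21, -0.98]]
sample_box [(0.96, [0.521, -0.075, 0.048])]
sample_box_lid []
lip_edge [(0.64, [0.518, -0.075, 0.046])]
beaker [(0.94, [0.626, -0.308, 0.036]), (0.93, [0.626, 0.092, 0.034]), (0.82, [0.706, -0.214, 0.038]), (0.78, [0.602, -0.115, 0.034]), (0.75, [0.676, -0.01, 0.031])]
vial_left [(0.4, [0.525, 0.036, 0.058]), (0.16, [0.478, -0.351, 0.019])]
funnel [(0.73, [0.516, -0.075, 0.049]), (0.59, [0.452, 0.33, 0.014])]
tape_roll [(0.71, [0.48, -0.351, 0.016])]
pen [(0.66, [0.366, -0.258, 0.01])]
{'time': 0.9, 'q': array([ 1.28606860e+00,  2.63873157e-01,  1.60396808e+00, -3.07356883e-05,
        1.27366975e+00, -3.69260184e-02]), 'joint_vel': array([-3.44167744e-04,  5.18733065e-04,  9.94687013e-05, -3.25938072e-05,
       -7.59921494e-04,  4.64496939e-04]), 'joint_torque': array([ 1.15440100e-03, -5.15063703e+01, -3.67729425e+01, -5.02339708e-05,
        6.38084057e-04,  3.60062359e-06]), 'tool_pos': array([0.16559358, 0.65439401, 0.2483151 ]), 'tcp_rot': array([-1.5619527 ,  0.19449088, -0.19455713]), 'wrist_force': array([-0.49107272, -1.14357788,  0.18339814]), 'torque': array([0.06366052, 0.01434507, 0.01015583]), 'width': 1.0004416258235576}
```

View pics/scene0.png

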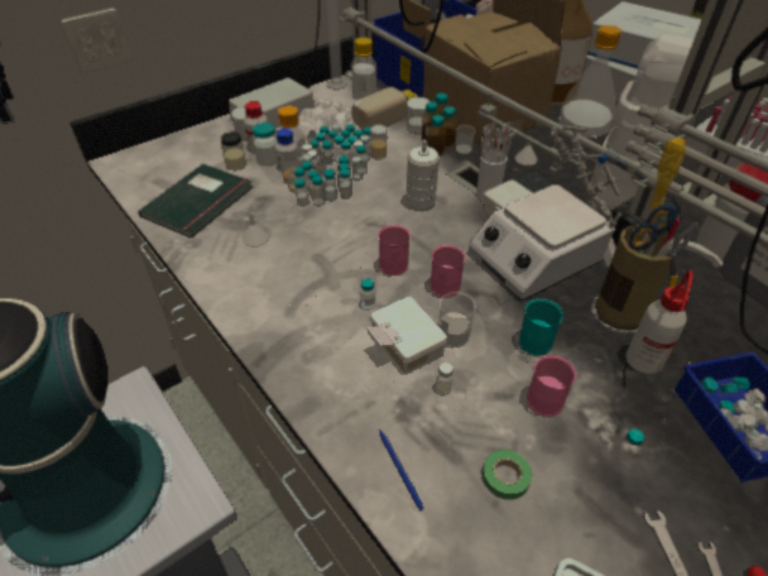

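View pics/top0.png

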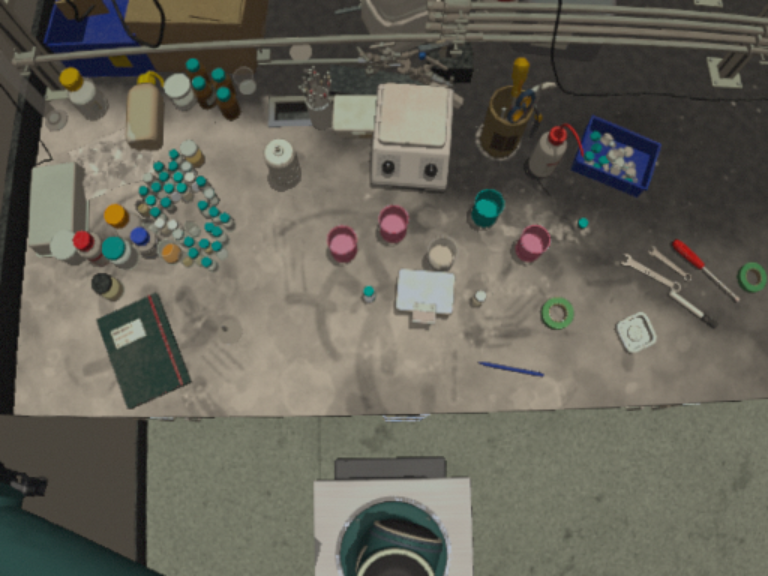

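The clear beaker stands behind the box, at (441,254) in top and (457,317) in scene. The pink beakers are at (342,243), (393,224) and (533,243) in top, and the turquoise one is at (487,208). The lip at (424,312) points at the robot. Next I'll measure the box pose and the beaker.

```bash
python3 - <<'E'
from h import *
for cam in("top","scene"):
    c=shot(cam,cam+"1"); P=cloud(c)
    x,y,z=P[...,0],P[...,1],P[...,2]
    def sel(x0,x1,y0,y1,z0,z1): return (x>x0)&(x<x1)&(y>y0)&(y<y1)&(z>z0)&(z<z1)
    print(cam,"bench z",np.nanmedian(z[sel(.4,.44,-.2,.05,-.03,.03)]))
    m=sel(.42,.60,-.17,.02,.043,.056)
    # near-white mask
    m&=(c["img"].astype(int).min(-1)>120)
    n,l,s,_=cv2.connectedComponentsWithStats(m.astype(np.uint8)); k=1+np.argmax(s[1:,4]); m=l==k
    q=P[m][:,:2]; r=cv2.minAreaRect(q.astype(np.float32)*1000); print("top",len(q),r,"z",np.median(P[m][:,2]))
    for nm,(a,b,d,e) in dict(bk=(.575,.65,-.165,-.065),vr=(.48,.55,-.22,-.165),vl=(.49,.56,.01,.06)).items():
        mm=sel(a,b,d,e,.012,.1); q=P[mm]; print(nm,len(q),np.round([q.min(0),np.median(q,0),q.max(0)],3).tolist())
    im=c["img"]; 
    v,u=np.where(sel(.4,.75,-.35,.15,-.02,.1)); a,b,d,e=v.min(),v.max(),u.min(),u.max()
    cr=im[a:b,d:e]; f=min(800/cr.shape[1],600/cr.shape[0]); cv2.imwrite(f"pics/{cam}1c.png",cv2.resize(cr,None,fx=f,fy=f)[...,::-1]); print(a,b,d,e,f)
E
```

```text
top bench z -0.0008950863663266251
top 1036 ((517.0595703125, -75.77143859863281), (115.26472473144531, 106.69730377197266), 83.91071319580078) z 0.04939307253449565
bk 357 [[0.575, -0.144, 0.012], [0.608, -0.114, 0.036], [0.631, -0.083, 0.089]]
vr 84 [[0.499, -0.199, 0.013], [0.508, -0.184, 0.053], [0.524, -0.173, 0.062]]
vl 80 [[0.513, 0.028, 0.014], [0.522, 0.04, 0.055], [0.539, 0.052, 0.066]]
126 238 211 370 5.031446540880503
scene bench z -0.0007696125258184194
top 1182 ((519.9303588867188, -76.45777893066406), (115.96221923828125, 101.51734161376953), 83.71443939208984) z 0.049166635644561085
bk 635 [[0.575, -0.145, 0.012], [0.606, -0.116, 0.054], [0.635, -0.082, 0.084]]
vr 199 [[0.497, -0.203, 0.012], [0.505, -0.194, 0.042], [0.523, -0.177, 0.061]]
vl 164 [[0.513, 0.022, 0.012], [0.522, 0.031, 0.041], [0.538, 0.05, 0.062]]
150 338 185 411 3.1914893617021276
```

View pics/top1c.png

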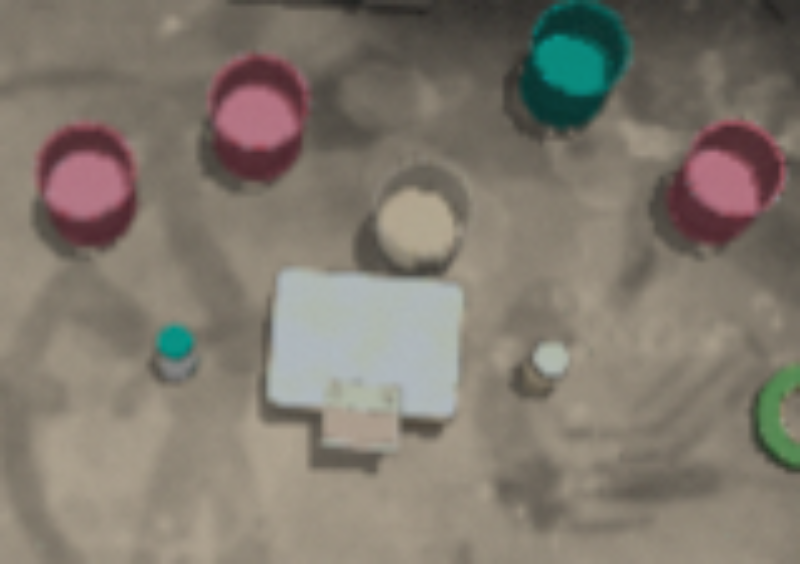

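View pics/scene1c.png

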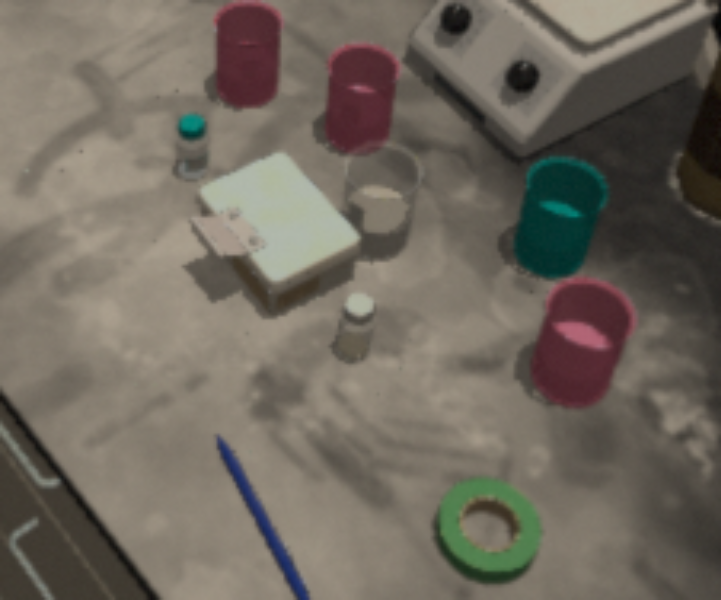

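```bash
python3 - <<'E'
from h import *
for cam in("top","scene"):
    c=shot(cam,cam+"2"); P=cloud(c)
    x,y,z=P[...,0],P[...,1],P[...,2]
    for yaw in(-6,-6.2):
        a=np.radians(yaw)
        ex=np.array([np.cos(a),np.sin(a)]);ey=np.array([-ex[1],ex[0]])
        d=P[...,:2]-np.array([.52,-.076]); bx=d@ex;by=d@ey
        m=(np.abs(z-.0495)<.004)&(np.abs(bx)<.056)&(np.abs(by)<.068)
        mid=m&(np.abs(bx)<.035)
        L=by[mid]; 
        off=m&(np.abs(by)>.03)&(np.abs(by)<.05)
        F=bx[off]
        l=(z>.052)&(z<.075)&(bx<-.04)&(bx>-.08)&(abs(by)<.04)
        print(cam,yaw,"y",np.percentile(L,[0,1,99,100]).round(4),"x",np.percentile(F,[0,1,5,95,99,100]).round(4),"lip",bx[l].min(),by[l].min(),by[l].max(),z[l].max())
E
```

```text
top -6 y [-0.0578 -0.0563  0.0577  0.0591] x [-0.0366 -0.0358 -0.0326  0.0459  0.055   0.0554] lip -0.06121619085409951 -0.021877176822142783 0.023612077434087997 0.06935121824742363
top -6.2 y [-0.0578 -0.0562  0.0579  0.0591] x [-0.0368 -0.0357 -0.0326  0.0459  0.05    0.0554] lip -0.061266864367286095 -0.022085484789104628 0.023411186284021127 0.06935121824742363
scene -6 y [-0.061  -0.0597  0.0543  0.057 ] x [-0.0376 -0.0366 -0.0337  0.0438  0.0476  0.0485] lip -0.062237510614411955 -0.02527681617316258 0.01987633487329942 0.06398624104956219
scene -6.2 y [-0.0611 -0.0596  0.0543  0.057 ] x [-0.0374 -0.0366 -0.0337  0.0437  0.0477  0.0484] lip -0.062159161467062435 -0.025460515207717433 0.019668748017057848 0.06398624104956219
```

```bash
cat >> h.py <<'E'
def plan(pos=None, Rt=None):
    s=bot.read_state(); T=R.from_rotvec(s["tcp_rot"]); p=np.array(s["tool_pos"])
    print("t",round(s["time"],2),"pos",p.round(4),"F",np.round(s["wrist_force"],1),"w",round(s["width"],2)); print("axes cols",T.as_matrix().round(2).tolist(),"q",np.round(s["q"],2))
    if Rt is not None:
        rv=(T.inv()*Rt).as_rotvec(); print("turn(tool)",rv.round(3),"deg",np.degrees(np.linalg.norm(rv)).round(1))
        if pos is not None: print("slide after turn",(Rt.inv().apply(np.array(pos)-p)*1000).round(1))
    if pos is not None: print("slide mm",(T.inv().apply(np.array(pos)-p)*1000).round(1))
def pose(ydir,zdir):
    y=np.array(ydir,float);y/=np.linalg.norm(y);z=np.array(zdir,float);z-=y*(z@y);z/=np.linalg.norm(z)
    return R.from_matrix(np.stack([np.cross(y,z),y,z],1))
E
python3 - <<'E'
from h import *
for sx in(1,-1):
  for zd in([1,0,0],[0,1,0]):
    print(zd,sx); plan([.602,-.04,.23],pose([0,-np.sin(np.radians(8)),-1],np.array(zd)*sx))
E
```

```text
[1, 0, 0] 1
t 1.1 pos [0.1656 0.6544 0.2483] F [-0.7  1.4  0.7] w 1.0
axes cols [[0.97, -0.0, 0.25], [-0.25, -0.0, 0.97], [-0.0, -1.0, -0.0]] q [ 1.29  0.26  1.6   0.    1.27 -0.04]
turn(tool) [-0.091  1.321 -0.117] deg 76.2
slide after turn [685.2 113.8 436.4]
slide mm [ 593.4   18.3 -566.1]
[0, 1, 0] 1
t 1.1 pos [0.1656 0.6544 0.2483] F [-0.7  1.4  0.7] w 1.0
axes cols [[0.97, -0.0, 0.25], [-0.25, -0.0, 0.97], [-0.0, -1.0, -0.0]] q [ 1.29  0.26  1.6   0.    1.27 -0.04]
turn(tool) [-0.138 -0.247 -0.017] deg 16.2
slide after turn [ 436.4  113.8 -685.2]
slide mm [ 593.4   18.3 -566.1]
[1, 0, 0] -1
t 1.1 pos [0.1656 0.6544 0.2483] F [-0.7  1.4  0.7] w 1.0
axes cols [[0.97, -0.0, 0.25], [-0.25, -0.0, 0.97], [-0.0, -1.0, -0.0]] q [ 1.29  0.26  1.6   0.    1.27 -0.04]
turn(tool) [-0.126 -1.815  0.098] deg 104.4
slide after turn [-685.2  113.8 -436.4]
slide mm [ 593.4   18.3 -566.1]
[0, 1, 0] -1
t 1.1 pos [0.1656 0.6544 0.2483] F [-0.7  1.4  0.7] w 1.0
axes cols [[0.97, -0.0, 0.25], [-0.25, -0.0, 0.97], [-0.0, -1.0, -0.0]] q [ 1.29  0.26  1.6   0.    1.27 -0.04]
turn(tool) [ 0.025  2.887 -0.2  ] deg 165.8
slide after turn [-436.4  113.8  685.2]
slide mm [ 593.4   18.3 -566.1]
```

Request:
{"op": "jog_arm", "data": {"turn": [[0, 0, 0], [0, 0, 0], [0, 0, 0], [0, 0, 0], [0, 0, 0]], "slide": [[35, 0, -33], [35, 0, -33], [35, 0, -33], [35, 0, -33], [35, 0, -33]], "grip": [0, 0, 0, 0, 0]}}

```text
time: 1.6
tool_pos: [0.2954, 0.4499, 0.2484]
tcp_rot: [-1.562, 0.194, -0.194]
wrist_force: [0.1, -0.2, 0.6]
width: 0.143
```

Request:
{"op": "jog_arm", "data": {"turn": [[0, 0.14, 0], [0, 0.14, 0], [0, 0.14, 0], [0, 0.14, 0], [0, 0.14, 0]], "slide": [[0, 0, 0], [0, 0, 0], [0, 0, 0], [0, 0, 0], [0, 0, 0]], "grip": [0, 0, 0, 0, 0]}}

```text
time: 2.1
tool_pos: [0.2949, 0.4514, 0.2485]
tcp_rot: [-1.439, 0.744, -0.744]
wrist_force: [-0.6, -1.1, 0.8]
width: 0.002
```

```bash
python3 - <<'E'
from h import *
plan([.602,-.04,.23],pose([0,-np.sin(np.radians(8)),-1],[1,0,0]))
E
```

```text
t 2.1 pos [0.2949 0.4514 0.2485] F [-0.6 -1.1  0.8] w 0.0
axes cols [[0.58, 0.0, 0.82], [-0.82, 0.0, 0.58], [-0.0, -1.0, 0.0]] q [0.95 0.01 1.89 0.   1.24 0.33]
turn(tool) [-0.043  0.616 -0.134] deg 36.2
slide after turn [484.2  86.  307.1]
slide mm [578.5  18.4 -33.8]
```

Request:
{"op": "jog_arm", "data": {"turn": [[-0.009, 0.123, -0.027], [-0.009, 0.123, -0.027], [-0.009, 0.123, -0.027], [-0.009, 0.123, -0.027], [-0.009, 0.123, -0.027]], "slide": [[0, 0, 0], [0, 0, 0], [0, 0, 0], [0, 0, 0], [0, 0, 0]], "grip": [0, 0, 0, 0, 0]}}

```text
time: 2.6
tool_pos: [0.2947, 0.4516, 0.2485]
tcp_rot: [-1.314, 1.139, -1.31]
wrist_force: [0.6, 0.2, -0.7]
width: -0.0
```

Request:
{"op": "jog_arm", "data": {"turn": [[0, 0, 0], [0, 0, 0], [0, 0, 0], [0, 0, 0], [0, 0, 0]], "slide": [[40, 5.5, 26], [40, 5.5, 26], [40, 5.5, 26], [40, 5.5, 26], [40, 5.5, 26]], "grip": [0, 0, 0, 0, 0]}}

```text
time: 3.1
tool_pos: [0.4269, 0.249, 0.249]
tcp_rot: [-1.315, 1.135, -1.305]
wrist_force: [1.0, -0.3, -0.3]
width: 0.001
```

Request:
{"op": "jog_arm", "data": {"turn": [[0, 0, 0], [0, 0, 0], [0, 0, 0], [0, 0, 0], [0, 0, 0]], "slide": [[40, 5.5, 26], [40, 5.5, 26], [40, 5.5, 26], [40, 5.5, 26], [40, 5.5, 26]], "grip": [0, 0, 0, 0, 0]}}

```text
time: 3.6
tool_pos: [0.5584, 0.0477, 0.2495]
tcp_rot: [-1.315, 1.135, -1.306]
wrist_force: [0.2, -0.2, 0.3]
width: 0.004
```

```bash
python3 - <<'E'
from h import *
plan([.602,-.04,.15],pose([0,-np.sin(np.radians(8)),-1],[1,0,0]))
E
```

```text
t 3.6 pos [0.5584 0.0477 0.2495] F [ 0.2 -0.2  0.3] w 0.0
axes cols [[0.01, -0.0, 1.0], [-0.99, -0.14, 0.01], [0.14, -0.99, -0.0]] q [ 0.12  0.06  1.84 -0.15  1.26  0.16]
turn(tool) [0.    0.007 0.001] deg 0.4
slide after turn [ 73.1 110.7  43.6]
slide mm [ 73.3 110.8  43.1]
```

Request:
{"op": "jog_arm", "data": {"turn": [[0, 0, 0], [0, 0, 0], [0, 0, 0], [0, 0, 0], [0, 0, 0]], "slide": [[15, 28, 9], [15, 28, 9], [15, 28, 9], [15, 28, 9], [15, 28, 9]], "grip": [0, 0, 0, 0, 0]}}

```text
time: 4.1
tool_pos: [0.6033, -0.0448, 0.1201]
tcp_rot: [-1.315, 1.135, -1.306]
wrist_force: [1.1, -0.3, 1.4]
width: -0.002
```

```bash
python3 - <<'E'
from h import *
plan([.604,-.048,.042])
c=shot("scene","s3"); c=shot("top","t3")
E
```

```text
t 4.1 pos [ 0.6033 -0.0448  0.1201] F [ 1.1 -0.3  1.4] w -0.0
axes cols [[0.01, -0.0, 1.0], [-0.99, -0.14, 0.01], [0.14, -0.99, -0.0]] q [-0.04  0.24  1.89 -0.17  1.01  0.04]
slide mm [-7.8 77.8  0.7]
```

View pics/s3.png

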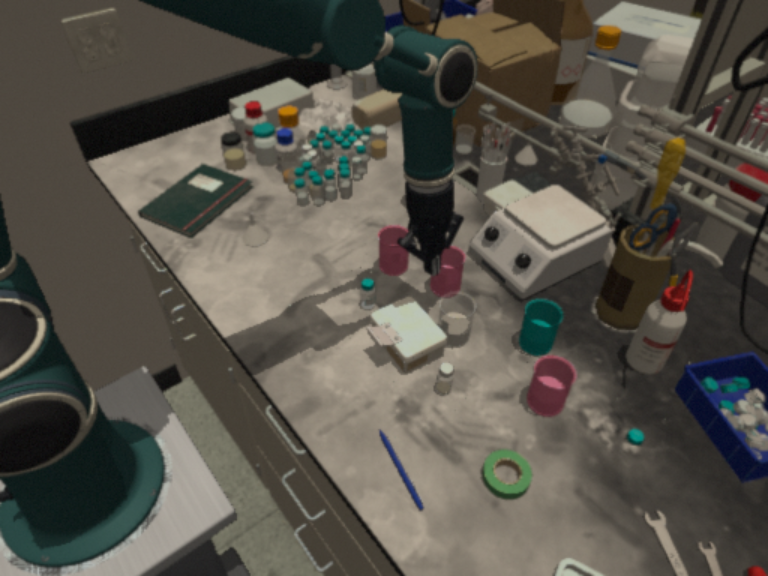

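Request:
{"op": "jog_arm", "data": {"turn": [[0, 0, 0], [0, 0, 0], [0, 0, 0]], "slide": [[0, 15, -3], [0, 15, -3], [0, 15, 0]], "grip": [0, 0, 0]}}

```text
time: 4.5
tool_pos: [0.5965, -0.0497, 0.076]
tcp_rot: [-1.316, 1.134, -1.305]
wrist_force: [0.1, -0.1, -0.4]
width: -0.001
```

```bash
python3 - <<'E'
from h import *
plan([.597,-.054,.047])
for cam in("scene","top"):
    c=eyes.read_camera(cam); im=c["img"]; P=cloud(c)
    cr=im[90:290,190:400] if cam=="scene" else im[100:240,210:380]
    f=min(800/cr.shape[1],600/cr.shape[0]); cv2.imwrite(f"pics/{cam}4.png",cv2.resize(cr,None,fx=f,fy=f,interpolation=cv2.INTER_CUBIC)[...,::-1])
E
```

```text
t 4.5 pos [ 0.5965 -0.0497  0.076 ] F [ 0.1 -0.1 -0.4] w -0.0
axes cols [[0.01, -0.0, 1.0], [-0.99, -0.14, 0.01], [0.14, -0.99, -0.0]] q [-0.05  0.28  1.93 -0.17  0.93  0.05]
slide mm [ 0.2 29.3  0.5]
```

View pics/scene4.png

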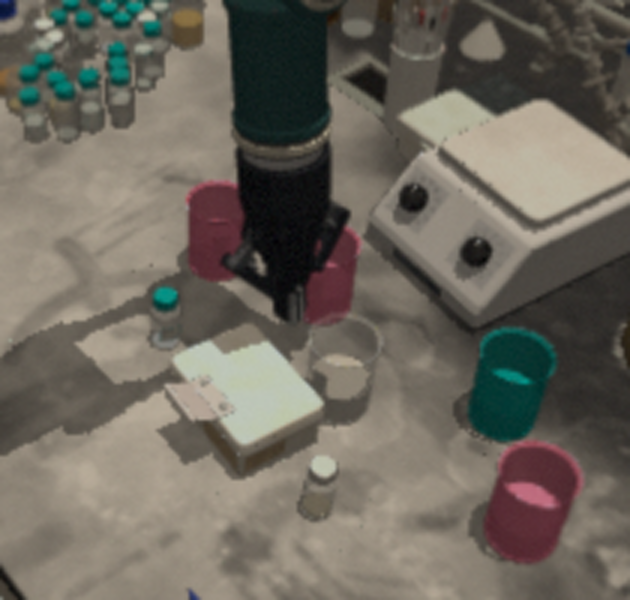

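View pics/top4.png

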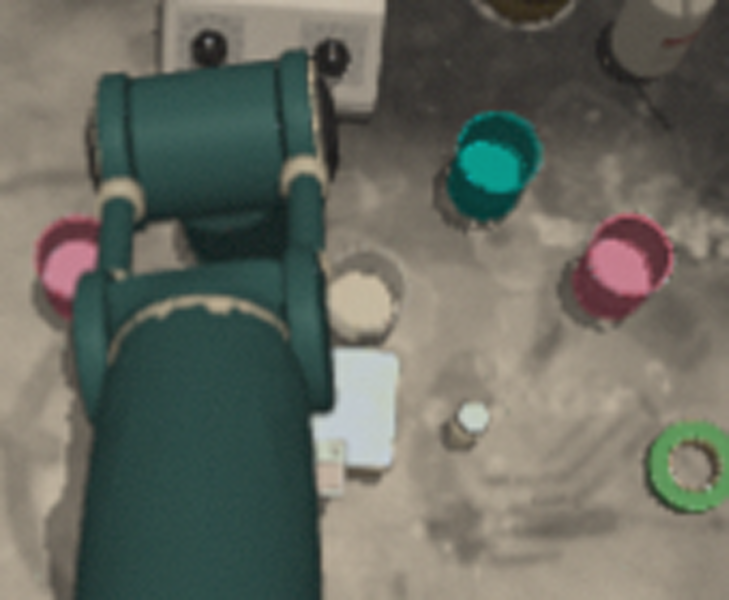

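```bash
python3 - <<'E'
from h import *
c=eyes.read_camera("scene"); im=c["img"].astype(int); P=cloud(c)
x,y,z=P[...,0],P[...,1],P[...,2]
m=(im.max(-1)<75)&(z>.04)&(z<.25)&(abs(x-.6)<.12)&(abs(y+.05)<.12)
q=P[m]
for z0 in np.arange(.05,.22,.01):
    k=q[(q[:,2]>=z0)&(q[:,2]<z0+.01)]
    if len(k): print(round(z0,2),len(k),k.min(0).round(3)[:2],k.max(0).round(3)[:2])
pk=(im[...,0]-im[...,1]>40)&(abs(x-.68)<.06)&(abs(y+.01)<.05)&(z>.01); q=P[pk]; print("pink",q.min(0).round(3),q.max(0).round(3))
E
```

```text
0.05 20 [ 0.516 -0.062] [0.696 0.062]
0.06 31 [ 0.58  -0.063] [0.699 0.063]
0.07 32 [ 0.581 -0.062] [ 0.698 -0.009]
0.08 34 [ 0.579 -0.062] [ 0.608 -0.045]
0.09 25 [ 0.582 -0.06 ] [ 0.623 -0.05 ]
0.1 67 [ 0.562 -0.061] [ 0.63  -0.034]
0.11 70 [ 0.558 -0.059] [ 0.641 -0.032]
0.12 94 [ 0.547 -0.062] [ 0.647 -0.027]
0.13 95 [ 0.534 -0.061] [ 0.651 -0.03 ]
0.14 134 [ 0.532 -0.059] [ 0.655 -0.028]
0.15 129 [ 0.537 -0.06 ] [ 0.649 -0.035]
0.16 96 [ 0.552 -0.06 ] [ 0.636 -0.029]
0.17 44 [ 0.553 -0.05 ] [ 0.583 -0.031]
0.18 35 [ 0.556 -0.07 ] [ 0.61  -0.018]
0.19 108 [ 0.557 -0.072] [ 0.616 -0.016]
0.2 107 [ 0.557 -0.072] [ 0.617 -0.008]
0.21 119 [ 0.557 -0.069] [ 0.617 -0.011]
pink [ 0.641 -0.048  0.012] [ 0.701 -0.001  0.084]
```

Request:
{"op": "jog_arm", "data": {"turn": [[0, 0, 0], [0, 0, 0], [0, 0, 0]], "slide": [[0, 10, 0], [0, 10, 0], [0, 10, 0]], "grip": [0, 0, 0]}}

```text
time: 4.95
tool_pos: [0.5971, -0.0545, 0.0462]
tcp_rot: [-1.315, 1.135, -1.306]
wrist_force: [-1.2, -0.4, -0.0]
width: 0.001
```

```bash
python3 - <<'E'
from h import *
plan([.602,-.064,.046])
plan([.602,-.144,.046])
E
```

```text
t 4.95 pos [ 0.5971 -0.0545  0.0462] F [-1.2 -0.4 -0. ] w 0.0
axes cols [[0.01, -0.0, 1.0], [-0.99, -0.14, 0.01], [0.14, -0.99, -0.0]] q [-0.06  0.32  1.94 -0.18  0.88  0.05]
slide mm [9.4 1.6 4.8]
t 4.95 pos [ 0.5971 -0.0545  0.0462] F [-1.2 -0.4 -0. ] w 0.0
axes cols [[0.01, -0.0, 1.0], [-0.99, -0.14, 0.01], [0.14, -0.99, -0.0]] q [-0.06  0.32  1.94 -0.18  0.88  0.05]
slide mm [88.6 12.7  4.2]
```

Request:
{"op": "jog_arm", "data": {"turn": [[0, 0, 0], [0, 0, 0], [0, 0, 0], [0, 0, 0], [0, 0, 0]], "slide": [[3, 0.5, 2], [3, 0.5, 2], [3, 0.5, 1], [3, 0.5, 0], [3, 0.5, 0]], "grip": [0, 0, 0, 0, 0]}}

```text
time: 5.45
tool_pos: [0.6023, -0.07, 0.0467]
tcp_rot: [-1.315, 1.135, -1.306]
wrist_force: [0.4, -0.2, 1.0]
width: -0.001
```

Request:
{"op": "jog_arm", "data": {"turn": [[0, 0, 0], [0, 0, 0], [0, 0, 0], [0, 0, 0], [0, 0, 0]], "slide": [[3, 0.5, 0], [3, 0.5, 0], [3, 0.5, 0], [3, 0.5, 0], [3, 0.5, 0]], "grip": [0, 0, 0, 0, 0]}}

```text
time: 5.95
tool_pos: [0.6021, -0.0851, 0.0459]
tcp_rot: [-1.316, 1.135, -1.306]
wrist_force: [-0.4, 1.6, 0.4]
width: -0.002
```

```bash
cat > look.py <<'E'
from h import *
import sys
def look(n):
    for cam in("scene","top"):
        c=eyes.read_camera(cam); im=c["img"]
        cr=im[90:290,190:400] if cam=="scene" else im[100:240,210:380]
        f=min(640/cr.shape[1],500/cr.shape[0]); cv2.imwrite(f"pics/{cam}{n}.png",cv2.resize(cr,None,fx=f,fy=f,interpolation=cv2.INTER_CUBIC)[...,::-1])
        print(cam,[(round(r["conf"],2),w(c,r["xyz"]).round(3).tolist()) for r in nets.search_frame("beaker",c)])
if __name__=="__main__": look(sys.argv[1]); plan()
E
python3 look.py 5
```

```text
scene [(0.96, [0.624, 0.083, 0.054]), (0.88, [0.598, -0.132, 0.051]), (0.77, [0.621, -0.309, 0.052]), (0.69, [0.689, -0.216, 0.054])]
top [(0.76, [0.706, -0.212, 0.039]), (0.62, [0.63, -0.309, 0.036]), (0.61, [0.628, 0.092, 0.035]), (0.57, [0.604, -0.141, 0.037]), (0.52, [0.646, -0.008, 0.042])]
t 6.15 pos [ 0.6019 -0.0851  0.0458] F [-0.3 -0.   0.2] w 0.0
axes cols [[0.01, -0.0, 1.0], [-0.99, -0.14, 0.01], [0.14, -0.99, -0.0]] q [-0.11  0.33  1.93 -0.18  0.87  0.  ]
```

View pics/scene5.png

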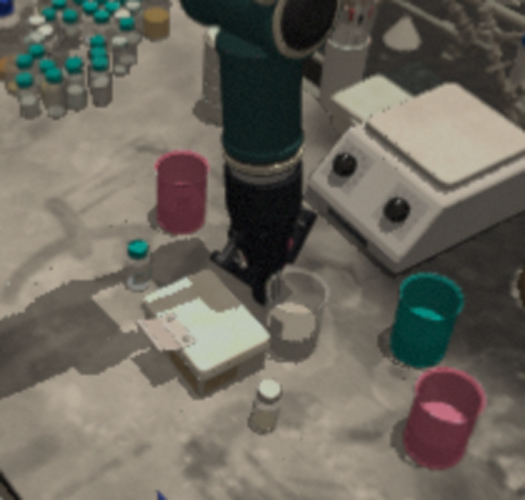

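The fingers at (262,298) touch the left side of the beaker at (296,310). It has slid about 18 mm and is still upright.

Request:
{"op": "jog_arm", "data": {"turn": [[0, 0, 0], [0, 0, 0], [0, 0, 0], [0, 0, 0], [0, 0, 0]], "slide": [[4, 0.6, 0], [4, 0.6, 0], [4, 0.6, 0], [4, 0.6, 0], [4, 0.6, 0]], "grip": [0, 0, 0, 0, 0]}}

```text
time: 6.65
tool_pos: [0.6022, -0.1055, 0.0457]
tcp_rot: [-1.316, 1.136, -1.306]
wrist_force: [-0.3, -0.2, -0.0]
width: -0.004
```

Request:
{"op": "jog_arm", "data": {"turn": [[0, 0, 0], [0, 0, 0], [0, 0, 0], [0, 0, 0], [0, 0, 0]], "slide": [[4, 0.6, 0], [4, 0.6, 0], [4, 0.6, 0], [4, 0.6, 0], [4, 0.6, 0]], "grip": [0, 0, 0, 0, 0]}}

```text
time: 7.15
tool_pos: [0.6024, -0.1257, 0.0456]
tcp_rot: [-1.316, 1.135, -1.306]
wrist_force: [0.3, 0.9, 0.7]
width: 0.001
```

```bash
python3 look.py 6
```

```text
scene [(0.75, [0.601, -0.169, 0.054]), (0.67, [0.641, -0.013, 0.039]), (0.61, [0.618, -0.308, 0.052]), (0.58, [0.691, -0.219, 0.054])]
top [(0.95, [0.628, 0.094, 0.034]), (0.87, [0.707, -0.221, 0.038]), (0.71, [0.63, -0.307, 0.036]), (0.59, [0.603, -0.184, 0.047]), (0.46, [0.681, 0.0, 0.031])]
t 7.35 pos [ 0.6022 -0.1256  0.0454] F [0.5 0.4 0.2] w 0.0
axes cols [[0.01, -0.0, 1.0], [-0.99, -0.14, 0.01], [0.14, -0.99, -0.0]] q [-0.17  0.34  1.92 -0.18  0.87 -0.06]
```

View pics/scene6.png

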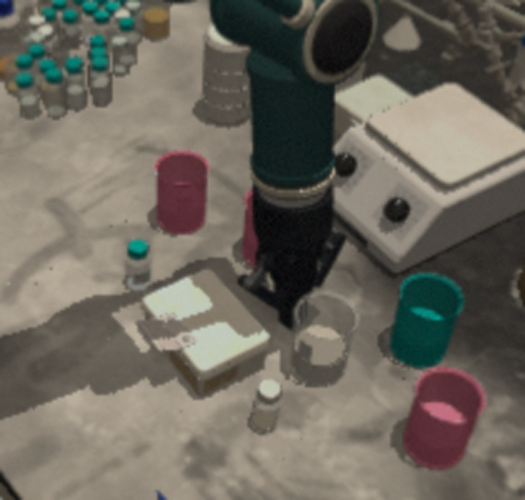

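View pics/top6.png

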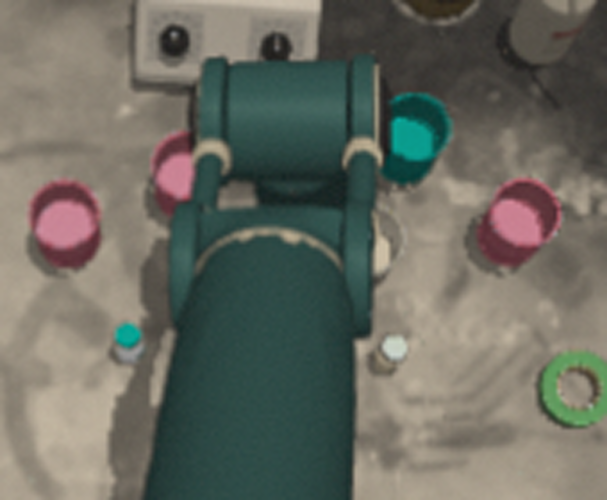

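The beaker, at (322,340) in scene, is upright and moving cleanly. I'll push about 15 mm more and then back off.

Request:
{"op": "jog_arm", "data": {"turn": [[0, 0, 0], [0, 0, 0], [0, 0, 0], [0, 0, 0], [0, 0, 0]], "slide": [[4, 0.6, 0], [4, 0.6, 0], [4, 0.6, 0], [2, 0.3, 0], [1, 0, 0]], "grip": [0, 0, 0, 0, 0]}}

```text
time: 7.85
tool_pos: [0.6024, -0.1408, 0.0455]
tcp_rot: [-1.316, 1.136, -1.306]
wrist_force: [-0.6, 0.3, 0.6]
width: -0.001
```

Request:
{"op": "jog_arm", "data": {"turn": [[0, 0, 0], [0, 0, 0], [0, 0, 0], [0, 0, 0], [0, 0, 0]], "slide": [[-6, 0, 0], [-12, 0, 0], [-10, -20, 0], [0, -40, 0], [0, -40, -10]], "grip": [0, 0, 0, 0, 0]}}

```text
time: 8.35
tool_pos: [0.5921, -0.0972, 0.1405]
tcp_rot: [-1.318, 1.136, -1.303]
wrist_force: [-0.3, -0.1, -0.2]
width: -0.001
```

```bash
python3 look.py 7; python3 - <<'E'
from h import *
c=eyes.read_camera("scene"); P=cloud(c); x,y,z=P[...,0],P[...,1],P[...,2]
m=(x>.55)&(x<.66)&(y>-.25)&(y<-.14)&(z>.012)&(z<.1);q=P[m];print(np.percentile(q,[1,50,99],axis=0).round(3))
# target: fingers forward-down 45deg along box x, jaw along box y
a=np.radians(-6); ex=np.array([np.cos(a),np.sin(a),0]); ey=np.array([-ex[1],ex[0],0]); ez=np.array([0,0,1])
for ph in(40,50):
  f=np.radians(ph); plan([.36,-.06,.2],pose(np.cos(f)*ex-np.sin(f)*ez,ey)); plan([.36,-.06,.2],pose(np.cos(f)*ex-np.sin(f)*ez,-ey))
E
```

```text
scene [(0.87, [0.6, -0.185, 0.052]), (0.84, [0.622, 0.08, 0.054]), (0.75, [0.69, -0.218, 0.055]), (0.74, [0.65, -0.032, 0.028]), (0.65, [0.618, -0.307, 0.053])]
top [(0.95, [0.628, 0.092, 0.038]), (0.95, [0.626, -0.311, 0.036]), (0.94, [0.705, -0.216, 0.04]), (0.73, [0.603, -0.182, 0.037]), (0.45, [0.666, -0.023, 0.032])]
t 8.55 pos [ 0.5932 -0.0979  0.1423] F [-0.6  0.4 -0.1] w 0.0
axes cols [[0.01, 0.0, 1.0], [-0.99, -0.14, 0.01], [0.14, -0.99, 0.0]] q [-0.13  0.2   1.89 -0.16  1.03 -0.05]
[[ 0.573 -0.212  0.013]
 [ 0.601 -0.184  0.053]
 [ 0.633 -0.154  0.082]]
t 8.6 pos [ 0.5921 -0.098   0.1406] F [-0.8  0.3  0. ] w 0.0
axes cols [[0.01, -0.0, 1.0], [-0.99, -0.14, 0.01], [0.14, -0.99, -0.0]] q [-0.13  0.21  1.89 -0.16  1.03 -0.05]
turn(tool) [ 0.722 -1.299 -0.597] deg 91.8
slide after turn [-105.4 -218.1   13.5]
slide mm [ -31.1  -64.  -231.9]
t 8.6 pos [ 0.5921 -0.098   0.1406] F [-0.8  0.3  0. ] w 0.0
axes cols [[0.01, -0.0, 1.0], [-0.99, -0.14, 0.01], [0.14, -0.99, -0.0]] q [-0.13  0.21  1.89 -0.16  1.03 -0.05]
turn(tool) [0.625 1.625 0.756] deg 108.8
slide after turn [ 105.4 -218.1  -13.5]
slide mm [ -31.1  -64.  -231.9]
t 8.6 pos [ 0.5921 -0.098   0.1406] F [-0.8  0.3  0. ] w 0.0
axes cols [[0.01, -0.0, 1.0], [-0.99, -0.14, 0.01], [0.14, -0.99, -0.0]] q [-0.13  0.21  1.89 -0.16  1.03 -0.05]
turn(tool) [ 0.601 -1.347 -0.456] deg 88.4
slide after turn [-141.7 -196.5   13.5]
slide mm [ -31.1  -64.  -231.9]
t 8.6 pos [ 0.5921 -0.098   0.1406] F [-0.8  0.3  0. ] w 0.0
axes cols [[0.01, -0.0, 1.0], [-0.99, -0.14, 0.01], [0.14, -0.99, -0.0]] q [-0.13  0.21  1.89 -0.16  1.03 -0.05]
turn(tool) [0.476 1.656 0.628] deg 105.1
slide after turn [ 141.7 -196.5  -13.5]
slide mm [ -31.1  -64.  -231.9]
```

View pics/scene7.png

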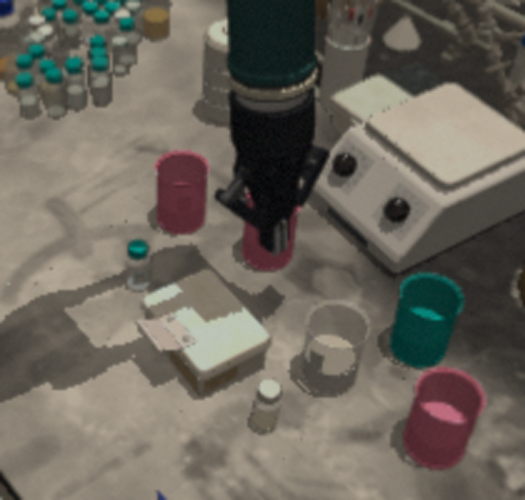

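```bash
cat > kin.py <<'E'
import numpy as np
from scipy.optimize import least_squares
from scipy.spatial.transform import Rotation as R
# R chain: Rz(q1) Ry(q2) L1 z, Ry(q3) L2 z, Rz(s4 q4), Ry(q5) d z, Rz(s6 q6)
def fk(q,p,s=(1,1),full=False):
    h,L1,L2,d,e=p
    A=R.from_euler('z',q[0])*R.from_euler('y',q[1]); P=np.array([0,0,h])+A.apply([e,0,0])*0+A.apply([0,0,L1])
    A=A*R.from_euler('y',q[2]); P=P+A.apply([e,0,L2])
    A=A*R.from_euler('z',s[0]*q[3])*R.from_euler('y',q[4]); P=P+A.apply([0,0,d])
    A=A*R.from_euler('z',s[1]*q[5])
    return P,A  # A z = approach, 
E
cat > fit.py <<'E'
from kin import *
from workcell import bot
s=bot.read_state(); print(repr(s["q"]),s["tool_pos"],s["tcp_rot"])
D=[([1.28606860,.263873157,1.60396808,-3.07e-5,1.27366975,-.036926],[.16559358,.65439401,.24831510],[-1.5619527,.19449088,-.19455713]),
(s["q"],s["tool_pos"],s["tcp_rot"]),
([-0.06,0.32,1.94,-0.18,0.88,0.05],[0.5971,-0.0545,0.0462],None),([.95,.01,1.89,0,1.24,.33],[.2949,.4514,.2485],None)]
for sg in((1,1),(-1,1),(1,-1),(-1,-1)):
    def res(p): return np.concatenate([(fk(q,p,sg)[0]-x)*(1 if r is not None else .1) for q,x,r in D])
    o=least_squares(res,[.2,.5,.55,.25,0]); 
    print(sg,o.x.round(4),np.abs(o.fun).max().round(5))
    for q,x,r in D[:2]:
        T=R.from_rotvec(r).as_matrix(); A=fk(q,o.x,sg)[1].as_matrix(); print((A.T@T).round(3).tolist())
E
python3 fit.py
```

```text
array([-0.12919768,  0.20614776,  1.88949138, -0.16177122,  1.03431388,
       -0.05490899]) [ 0.59211056 -0.09798496  0.14057198] [-1.31610553  1.13495123 -1.30510585]
(1, 1) [ 0.033   0.5344  0.5555  0.1509 -0.0138] 0.02391
[[-0.0, 0.0, -1.0], [-1.0, -0.0, 0.0], [-0.0, 1.0, 0.0]]
[[0.0, -0.0, -1.0], [-1.0, -0.0, -0.0], [-0.0, 1.0, -0.0]]
(-1, 1) [-0.3312  0.5703  0.5381 -0.1499 -0.0391] 0.02393
[[-0.0, 0.0, -1.0], [-1.0, -0.0, 0.0], [-0.0, 1.0, 0.0]]
[[-0.165, -0.008, -0.986], [-0.948, -0.274, 0.16], [-0.272, 0.962, 0.038]]
(1, -1) [ 0.033   0.5344  0.5555  0.1509 -0.0138] 0.02391
[[-0.074, -0.0, -0.997], [-0.997, -0.0, 0.074], [-0.0, 1.0, 0.0]]
[[-0.11, -0.0, -0.994], [-0.994, 0.0, 0.11], [-0.0, 1.0, -0.0]]
(-1, -1) [-0.3312  0.5703  0.5381 -0.1499 -0.0391] 0.02393
[[-0.074, -0.0, -0.997], [-0.997, -0.0, 0.074], [-0.0, 1.0, 0.0]]
[[-0.268, -0.038, -0.963], [-0.924, -0.272, 0.268], [-0.272, 0.962, 0.038]]
```

```bash
sed -i 's/h,L1,L2,d,e=p/h,L1,L2,d,b,c=p/; s/+A.apply(\[e,0,0\])\*0//; s/P+A.apply(\[e,0,L2\])/P+A.apply([0,b,L2])/; s/P+A.apply(\[0,0,d\])/P+A.apply([0,c,d])/' kin.py
sed -i 's/\[.2,.5,.55,.25,0\]/[.2,.5,.55,.25,0,0]/; s/for sg in.*:/for sg in((1,1),):/' fit.py
python3 fit.py
```

```text
array([-0.12919768,  0.20614776,  1.88949138, -0.16177122,  1.03431388,
       -0.05490899]) [ 0.59211056 -0.09798496  0.14057198] [-1.31610553  1.13495123 -1.30510585]
(1, 1) [0.2448 0.5168 0.5644 0.3302 0.0225 0.0023] 0.00029
[[-0.0, 0.0, -1.0], [-1.0, -0.0, 0.0], [-0.0, 1.0, 0.0]]
[[0.0, -0.0, -1.0], [-1.0, -0.0, -0.0], [-0.0, 1.0, -0.0]]
```

```bash
cat > ik.py <<'E'
from kin import *
from workcell import bot
p=[0.2448,0.5168,0.5644,0.3302,0.0225,0.0023]
M=np.array([[0,0,-1],[-1,0,0],[0,1,0]],float)
lo=np.array([-2.63,-.94,.31,-1.31,0,-2.55]);hi=np.array([2.63,2.18,2.57,4.45,2.66,2.55])
def tcp(q):
    P,A=fk(q,p); return P,R.from_matrix(A.as_matrix()@M)
def ik(pos,Rt,q0):
    def res(q):
        P,T=tcp(q); return np.concatenate([(P-pos)*10,(T.inv()*Rt).as_rotvec()])
    o=least_squares(res,np.clip(q0,lo+1e-3,hi-1e-3),bounds=(lo,hi)); return o.x,np.abs(o.fun).max()
a=np.radians(-6); EX=np.array([np.cos(a),np.sin(a),0]);EY=np.array([-EX[1],EX[0],0]);EZ=np.array([0,0,1.])
C=np.array([.525,-.0765,0])
def box(x,y,z): return C+EX*x+EY*y+EZ*z
def pose(y,z):
    y=y/np.linalg.norm(y);z=z-y*(z@y);z=z/np.linalg.norm(z);return R.from_matrix(np.stack([np.cross(y,z),y,z],1))
def fdir(phi,psi): return np.cos(phi)*(np.cos(psi)*EX+np.sin(psi)*EY)-np.sin(phi)*EZ
def arc(th,c=(-.0605,.039)):
    v=np.array([c[0]-.043,c[1]-.040]); ct,st=np.cos(th),np.sin(th)
    return .043+ct*v[0]+st*v[1], .040-st*v[0]+ct*v[1]
E
cat > scan.py <<'E'
from ik import *
s=bot.read_state()
for phi in(30,40,50,60):
  for psi in(0,-30,-45,-60,-80):
    f=fdir(np.radians(phi),np.radians(psi)); h=np.cross(f,EZ)
    for sg in(1,-1):
      Rt=pose(f,sg*h); best=None
      for q4s in(-.5,0,.5,1.5,3):
        q=np.array([.1,0,2.3,q4s,.7,0]); ok=True;W=[]
        for th in(0,.4,.8,1.2,1.65):
          x,z=arc(th); pt=box(x,.014,z)          # axis point crossing under lip
          tip=pt+f*.012; pos=tip-f*.017
          q,e=ik(pos,Rt,q); 
          W.append((e,np.minimum(q-lo,hi-q).min()))
        e=max(w[0] for w in W); m=min(w[1] for w in W)
        if e<1e-4 and (best is None or m>best[0]): best=(m,q4s)
      print(phi,psi,sg,best)
E
python3 scan.py
```

```text
30 0 1 None
30 0 -1 None
30 -30 1 None
30 -30 -1 None
30 -45 1 None
30 -45 -1 None
30 -60 1 None
30 -60 -1 (np.float64(0.017814081605915577), 0)
30 -80 1 (np.float64(0.22688810012010396), -0.5)
30 -80 -1 (np.float64(0.2907925208522608), 0.5)
40 0 1 None
40 0 -1 None
40 -30 1 None
40 -30 -1 None
40 -45 1 None
40 -45 -1 None
40 -60 1 None
40 -60 -1 (np.float64(0.11839453851576831), -0.5)
40 -80 1 (np.float64(0.10304692322368725), -0.5)
40 -80 -1 (np.float64(0.36947472276618054), 0.5)
50 0 1 None
50 0 -1 None
50 -30 1 None
50 -30 -1 None
50 -45 1 None
50 -45 -1 (np.float64(0.08943352790149328), 0.5)
50 -60 1 None
50 -60 -1 (np.float64(0.19784558052425893), 0)
50 -80 1 None
50 -80 -1 (np.float64(0.34843630578158136), 1.5)
60 0 1 (np.float64(0.007700296556968134), 3)
60 0 -1 (np.float64(0.007700295399283963), 0.5)
60 -30 1 None
60 -30 -1 (np.float64(0.07152238825419976), -0.5)
60 -45 1 None
60 -45 -1 (np.float64(0.13889016588457004), -0.5)
60 -60 1 None
60 -60 -1 (np.float64(0.21990701332518459), -0.5)
60 -80 1 None
60 -80 -1 (np.float64(0.3364517221621415), 0.5)
```

```bash
cat > wp.py <<'E'
from ik import *
PHI,PSI=np.radians(50),np.radians(-60)
F=fdir(PHI,PSI); RT=pose(F,-np.cross(F,EZ))
def T(bx,by,z): return box(bx,by,z)+F*.003
def lift(th,grow=.006):
    v=np.array([-.109,-.007])*(1+grow/.109*min(th/1.57,1)); ct,st=np.cos(th),np.sin(th)
    return T(.043+ct*v[0]+st*v[1],.023,.040-st*v[0]+ct*v[1])
WP=[("A",T(-.125,.023,.12)),("B",T(-.125,.023,.027)),("C",T(-.066,.023,.027))]+[(f"L{t}",lift(t)) for t in(0,.3,.6,.9,1.2,1.5,1.75)]
if __name__=="__main__":
    s=bot.read_state(); q=np.array(s["q"]); print(q.round(2))
    T0=R.from_rotvec(s["tcp_rot"]); rv=(T0.inv()*RT).as_rotvec(); P0=s["tool_pos"]
    Q=np.array([.40,.0,.25])
    for k in np.linspace(0,1,7)[1:]:
        q,e=ik(P0+k*(Q-P0),T0*R.from_rotvec(rv*k),q); print("k",k.round(2),q.round(2),e<1e-4)
    for n,x in WP: q,e=ik(x,RT,q); print(n,x.round(3),q.round(2),e<1e-4)
    print(rv.round(3),np.degrees(np.linalg.norm(rv)),RT.as_matrix().round(3).tolist())
E
python3 wp.py
```

```text
[-0.13  0.21  1.89 -0.16  1.03 -0.05]
k 0.17 [-0.06  0.11  1.97 -0.27  1.03  0.01] True
k 0.33 [ 0.03  0.02  2.05 -0.37  1.04  0.07] True
k 0.5 [ 0.12 -0.06  2.12 -0.48  1.07  0.14] True
k 0.67 [ 0.23 -0.15  2.18 -0.57  1.12  0.21] True
k 0.83 [ 0.35 -0.22  2.24 -0.66  1.19  0.28] True
k 1.0 [ 0.49 -0.28  2.29 -0.73  1.29  0.34] True
A [ 0.404 -0.042  0.118] [ 0.38 -0.11  2.44 -0.87  1.    0.52] True
B [ 0.404 -0.042  0.025] [ 0.38  0.11  2.48 -1.04  0.84  0.79] True
C [ 0.463 -0.048  0.025] [ 0.31  0.19  2.38 -1.06  0.82  0.74] True
L0 [ 0.463 -0.048  0.031] [ 0.31  0.18  2.38 -1.05  0.83  0.72] True
L0.3 [ 0.464 -0.049  0.063] [ 0.31  0.1   2.36 -0.99  0.87  0.63] True
L0.6 [ 0.476 -0.05   0.095] [ 0.3   0.06  2.33 -0.94  0.91  0.54] True
L0.9 [ 0.496 -0.052  0.121] [ 0.28  0.04  2.28 -0.91  0.94  0.46] True
L1.2 [ 0.523 -0.055  0.141] [ 0.26  0.06  2.22 -0.89  0.96  0.4 ] True
L1.5 [ 0.556 -0.058  0.152] [ 0.23  0.09  2.15 -0.88  0.96  0.36] True
L1.75 [ 0.584 -0.061  0.152] [ 0.21  0.14  2.1  -0.88  0.95  0.35] True
[ 0.171 -0.38  -0.551] 39.55916562666825 [[0.312, 0.261, 0.914], [-0.7, -0.587, 0.407], [0.643, -0.766, -0.0]]
```

Request:
{"op": "jog_arm", "data": {"turn": [[0, 0, 0], [0, 0, 0], [0, 0, 0], [0, 0, 0], [0, 0, 0]], "slide": [[-16, -24, -38], [-16, -24, -38], [-16, -24, -38], [-16, -24, -38], [-16, -24, -38]], "grip": [0, 0, 0, 0, 0]}}

```text
time: 9.1
tool_pos: [0.3992, -0.0036, 0.2471]
tcp_rot: [-1.319, 1.139, -1.304]
wrist_force: [-0.4, 1.2, 0.5]
width: 0.0
```

Request:
{"op": "jog_arm", "data": {"turn": [[0.034, -0.076, -0.11], [0.034, -0.076, -0.11], [0.034, -0.076, -0.11], [0.034, -0.076, -0.11], [0.034, -0.076, -0.11]], "slide": [[0, 0, 0], [0, 0, 0], [0, 0, 0], [0, 0, 0], [0, 0, 0]], "grip": [0, 0, 0, 0, 0]}}

```text
time: 9.6
tool_pos: [0.4015, -0.004, 0.2476]
tcp_rot: [-1.727, 0.393, -1.41]
wrist_force: [-0.3, 0.5, -0.7]
width: 0.004
```

```bash
cat > nx.py <<'E'
import sys
from wp import *
s=bot.read_state(); T0=R.from_rotvec(s["tcp_rot"]);P=np.array(s["tool_pos"])
print("t",round(s["time"],2),P.round(4),np.round(s["wrist_force"],1),"q",np.round(s["q"],2),"turn",(T0.inv()*RT).as_rotvec().round(3))
d=dict(WP); last=P
for n in sys.argv[1:]: print(n,(T0.inv().apply(d[n]-last)*1000).round(1)); last=d[n]
E
python3 nx.py A B C
```

```text
t 9.6 [ 0.4015 -0.004   0.2476] [-0.3  0.5 -0.7] q [ 0.48 -0.28  2.3  -0.74  1.28  0.33] turn [0.001 0.004 0.003]
A [-56.4 122.5 -13.1]
B [-60.   71.    0.3]
C [22.8 19.  51. ]
```

Request:
{"op": "jog_arm", "data": {"turn": [[0, 0, 0], [0, 0, 0], [0, 0, 0], [0, 0, 0], [0, 0, 0]], "slide": [[-14, 31, -3], [-14, 31, -3], [-14, 31, -3], [-14, 30, -4], [0, 0, 0]], "grip": [0, 0, 0, 0, 0]}}

```text
time: 10.1
tool_pos: [0.3991, -0.0447, 0.1129]
tcp_rot: [-1.736, 0.405, -1.404]
wrist_force: [-1.6, 0.1, -0.2]
width: 0.003
```

Request:
{"op": "jog_arm", "data": {"turn": [[0, 0, 0], [0, 0, 0], [0, 0, 0], [0, 0, 0]], "slide": [[-20, 24, 0], [-20, 24, 0], [-20, 23, 0], [0, 0, 0]], "grip": [0, 0, 0, 0]}}

```text
time: 10.5
tool_pos: [0.4016, -0.0429, 0.0229]
tcp_rot: [-1.732, 0.402, -1.406]
wrist_force: [-0.1, 0.6, -0.5]
width: -0.002
```

```bash
python3 nx.py C; python3 look.py 8|head -2
```

```text
t 10.5 [ 0.4016 -0.0429  0.0229] [-0.1  0.6 -0.5] q [ 0.38  0.11  2.48 -1.03  0.84  0.79] turn [ 0.008  0.005 -0.001]
C [24.3 17.4 53.4]
scene [(0.97, [0.665, -0.024, 0.051]), (0.7, [0.599, -0.185, 0.053]), (0.69, [0.363, -0.263, 0.006]), (0.66, [0.616, -0.306, 0.052]), (0.64, [0.691, -0.215, 0.052]), (0.58, [0.622, 0.08, 0.055])]
top [(0.95, [0.627, 0.093, 0.034]), (0.8, [0.678, -0.015, 0.031]), (0.59, [0.605, -0.184, 0.035])]
```

View pics/scene8.png

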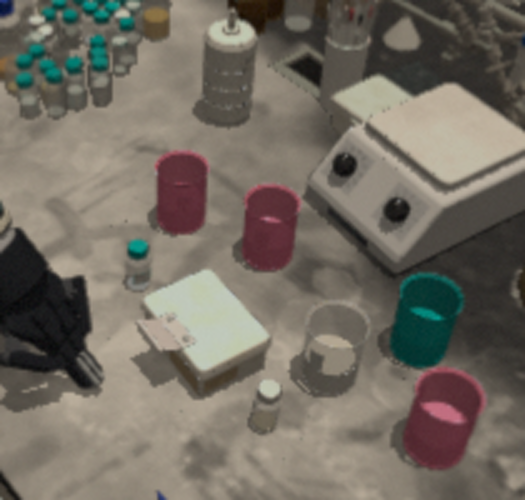

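View pics/top8.png

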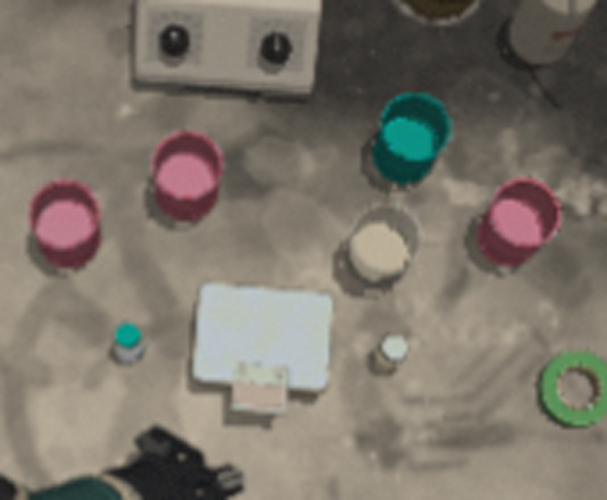

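The tip is at (95,378) in scene, in front of and below the lip at (163,335). The beaker at (336,345) is past the right end of the box. I'll go in under the lip.

Request:
{"op": "jog_arm", "data": {"turn": [[0, 0, 0], [0, 0, 0], [0, 0, 0], [0, 0, 0], [0, 0, 0]], "slide": [[5, 3.5, 11], [5, 3.5, 11], [5, 3.5, 11], [5, 3.5, 11], [4, 3, 9]], "grip": [0, 0, 0, 0, 0]}}

```text
time: 11.2
tool_pos: [0.4664, -0.0475, 0.0283]
tcp_rot: [-1.722, 0.399, -1.413]
wrist_force: [0.4, -0.8, 0.1]
width: 0.001
```

```bash
python3 look.py 9|tail -2;  python3 nx.py C L0 L0.3 L0.6 L0.9
```

```text
t 11.4 pos [ 0.4644 -0.0477  0.0276] F [-0.8  0.1 -0.5] w -0.0
axes cols [[0.31, 0.26, 0.91], [-0.7, -0.59, 0.4], [0.64, -0.77, -0.0]] q [ 0.31  0.19  2.37 -1.05  0.83  0.73]
t 11.4 [ 0.4644 -0.0477  0.0276] [-0.8  0.1 -0.5] q [ 0.31  0.19  2.37 -1.05  0.83  0.73] turn [ 0.003 -0.    -0.001]
C [-1.9  2.2 -2. ]
L0 [ 3.9 -4.6 -0. ]
L0.3 [ 21.7 -24.6   1.4]
L0.6 [ 24.4 -20.2   9.9]
L0.9 [ 24.9 -13.9  17.6]
```

View pics/scene9.png

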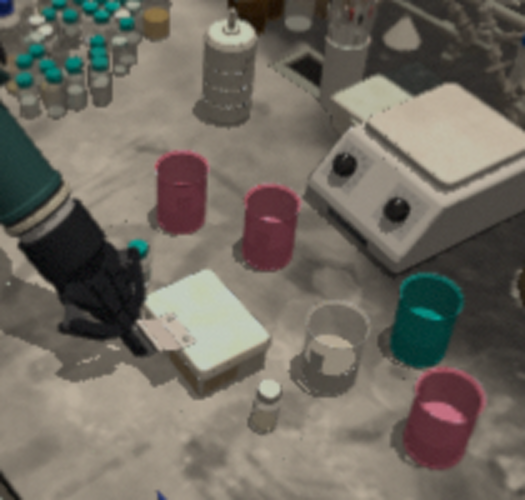

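View pics/top9.png

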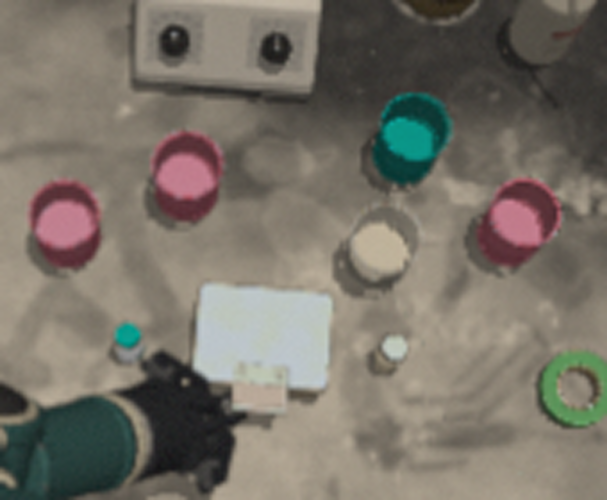

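Request:
{"op": "jog_arm", "data": {"turn": [[0, 0, 0], [0, 0, 0], [0, 0, 0], [0, 0, 0], [0, 0, 0]], "slide": [[4.7, -5.4, 0], [4.7, -5.4, 0], [4.7, -5.4, 0], [4.7, -5.4, 0], [4.7, -5.4, 0]], "grip": [0, 0, 0, 0, 0]}}

```text
time: 11.9
tool_pos: [0.4649, -0.0479, 0.0645]
tcp_rot: [-1.723, 0.399, -1.412]
wrist_force: [-0.1, 0.2, -0.5]
width: 0.0
```

```bash
python3 look.py 10|tail -2;  python3 nx.py L0.3 L0.6 L0.9
```

```text
t 12.1 pos [ 0.4651 -0.0479  0.064 ] F [-0.6  0.6 -0.2] w 0.0
axes cols [[0.31, 0.26, 0.91], [-0.7, -0.59, 0.41], [0.64, -0.77, -0.0]] q [ 0.31  0.1   2.36 -0.99  0.87  0.63]
t 12.1 [ 0.4651 -0.0479  0.064 ] [-0.6  0.6 -0.2] q [ 0.31  0.1   2.36 -0.99  0.87  0.63] turn [ 0.001 -0.001 -0.001]
L0.3 [-0.   0.6 -1.1]
L0.6 [ 24.4 -20.2   9.9]
L0.9 [ 24.9 -13.9  17.6]
```

View pics/scene10.png

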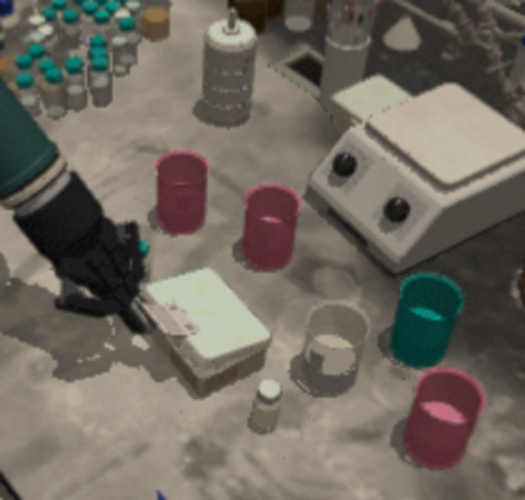

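View pics/top10.png

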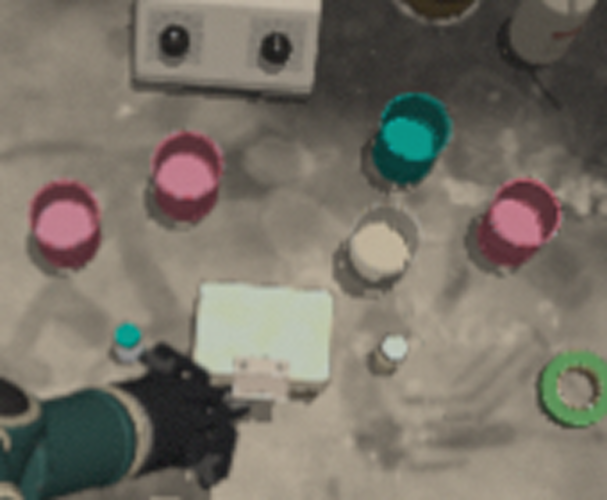

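The lid is rising. The lip at (170,312) in scene rests on the fingers at (135,312).

Request:
{"op": "jog_arm", "data": {"turn": [[0, 0, 0], [0, 0, 0], [0, 0, 0], [0, 0, 0], [0, 0, 0]], "slide": [[6, -3, 1], [6, -3, 1], [6, -3, 1], [6, -3, 1], [6, -3, 1]], "grip": [0, 0, 0, 0, 0]}}

```text
time: 12.6
tool_pos: [0.4752, -0.0584, 0.095]
tcp_rot: [-1.723, 0.4, -1.412]
wrist_force: [-0.6, 0.3, -0.6]
width: 0.002
```

Request:
{"op": "jog_arm", "data": {"turn": [[0, 0, 0], [0, 0, 0], [0, 0, 0], [0, 0, 0], [0, 0, 0]], "slide": [[5, -2.8, 3.5], [5, -2.8, 3.5], [5, -2.8, 3.5], [5, -2.8, 3.5], [5, -2.8, 3.5]], "grip": [0, 0, 0, 0, 0]}}

```text
time: 13.1
tool_pos: [0.4954, -0.0604, 0.1216]
tcp_rot: [-1.723, 0.399, -1.411]
wrist_force: [-0.1, -0.6, 0.3]
width: -0.004
```

```bash
python3 look.py 11|tail -2;  sed -i 's/\.023,.040-st/BY,.040-st/; s/^PHI/BY=.015\nPHI/' wp.py; python3 nx.py L0.9 L1.2 L1.5 L1.75
```

```text
t 13.3 pos [ 0.4951 -0.0604  0.1212] F [0.  0.3 0.3] w -0.0
axes cols [[0.31, 0.26, 0.91], [-0.7, -0.59, 0.41], [0.64, -0.77, -0.0]] q [ 0.26  0.04  2.29 -0.91  0.93  0.45]
t 13.3 [ 0.4951 -0.0604  0.1212] [0.  0.3 0.3] q [ 0.26  0.04  2.29 -0.91  0.93  0.45] turn [ 0.002 -0.    -0.001]
L0.9 [-0.3 -0.4  0. ]
L1.2 [23.2 -6.2 23.9]
L1.5 [19.3  2.2 28.1]
L1.75 [11.3  8.8 24.9]
```

View pics/scene11.png

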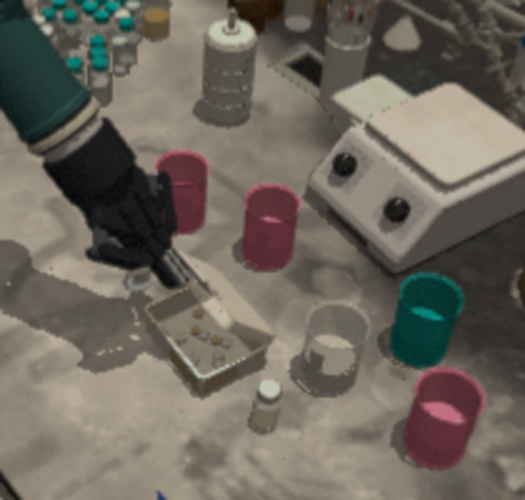

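View pics/top11.png

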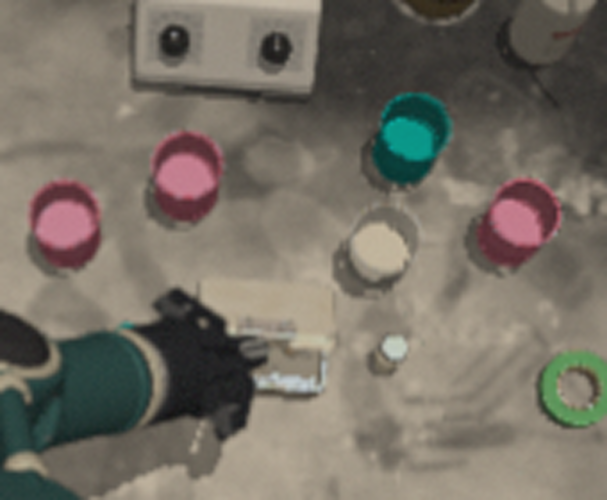

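The lid stands at roughly 55°, held by the tip against the lip at (262,345) in top.

Request:
{"op": "jog_arm", "data": {"turn": [[0, 0, 0], [0, 0, 0], [0, 0, 0], [0, 0, 0], [0, 0, 0]], "slide": [[4.6, -1.3, 4.8], [4.6, -1.3, 4.8], [4.6, -1.3, 4.8], [4.6, -1.3, 4.8], [4.6, -1.3, 4.8]], "grip": [0, 0, 0, 0, 0]}}

```text
time: 13.8
tool_pos: [0.5232, -0.063, 0.1414]
tcp_rot: [-1.723, 0.399, -1.412]
wrist_force: [0.5, 0.5, 0.5]
width: -0.003
```

Request:
{"op": "jog_arm", "data": {"turn": [[0, 0, 0], [0, 0, 0], [0, 0, 0], [0, 0, 0], [0, 0, 0]], "slide": [[3.9, 0.4, 5.6], [3.9, 0.4, 5.6], [3.9, 0.4, 5.6], [3.9, 0.4, 5.6], [3.9, 0.4, 5.6]], "grip": [0, 0, 0, 0, 0]}}

```text
time: 14.3
tool_pos: [0.5552, -0.0665, 0.1519]
tcp_rot: [-1.724, 0.4, -1.411]
wrist_force: [1.1, -0.5, 0.8]
width: 0.0
```

```bash
python3 look.py 12|tail -2; python3 nx.py L1.5 L1.75
```

```text
t 14.5 pos [ 0.5547 -0.0665  0.1518] F [-0.3 -0.4 -0.1] w 0.0
axes cols [[0.31, 0.26, 0.91], [-0.7, -0.59, 0.41], [0.64, -0.77, -0.0]] q [ 0.21  0.09  2.16 -0.88  0.95  0.35]
t 14.5 [ 0.5547 -0.0665  0.1518] [-0.3 -0.4 -0.1] q [ 0.21  0.09  2.16 -0.88  0.95  0.35] turn [ 0.002 -0.    -0.001]
L1.5 [-0.2 -0.   0.2]
L1.75 [11.3  8.7 24.9]
```

View pics/scene12.png

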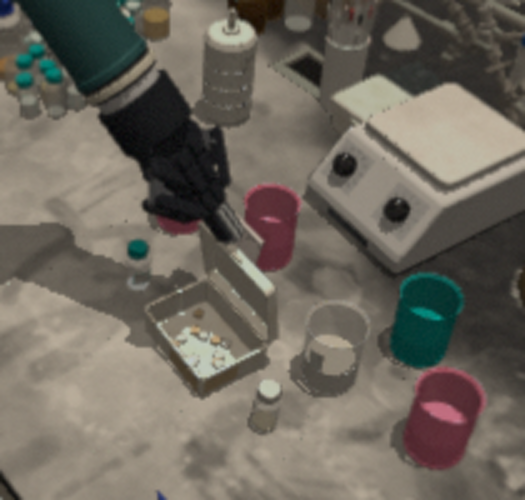

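View pics/top12.png

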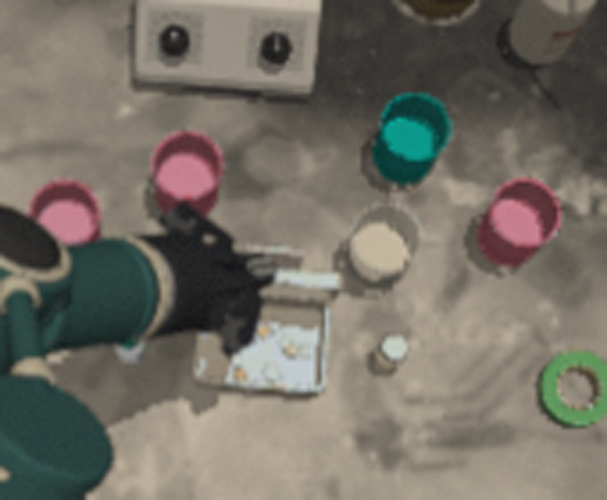

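The lid is close to upright, with the tip on its lip at (262,265) in top. I'll nudge it past.

Request:
{"op": "jog_arm", "data": {"turn": [[0, 0, 0], [0, 0, 0], [0, 0, 0], [0, 0, 0], [0, 0, 0]], "slide": [[2, 1, 4], [2, 1, 4], [2, 1.5, 4.5], [2, 1.5, 4.5], [0, 0, 0]], "grip": [0, 0, 0, 0, 0]}}

```text
time: 15.0
tool_pos: [0.5749, -0.068, 0.1534]
tcp_rot: [-1.723, 0.399, -1.412]
wrist_force: [-0.0, -0.5, -0.3]
width: -0.002
```

```bash
python3 look.py 13|tail -2; python3 nx.py L1.75
```

```text
t 15.2 pos [ 0.5738 -0.0681  0.153 ] F [-0.   0.7 -1. ] w 0.0
axes cols [[0.31, 0.26, 0.91], [-0.7, -0.59, 0.41], [0.64, -0.77, -0.0]] q [ 0.2   0.12  2.12 -0.88  0.95  0.34]
t 15.2 [ 0.5738 -0.0681  0.153 ] [-0.   0.7 -1. ] q [ 0.2   0.12  2.12 -0.88  0.95  0.34] turn [ 0.002  0.    -0.001]
L1.75 [3.2 3.7 8.2]
```

View pics/scene13.png

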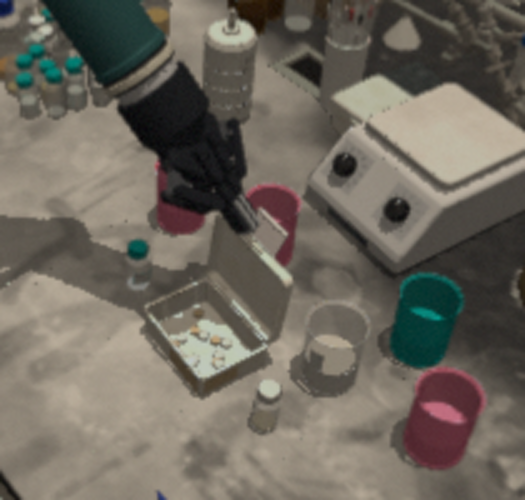

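View pics/top13.png

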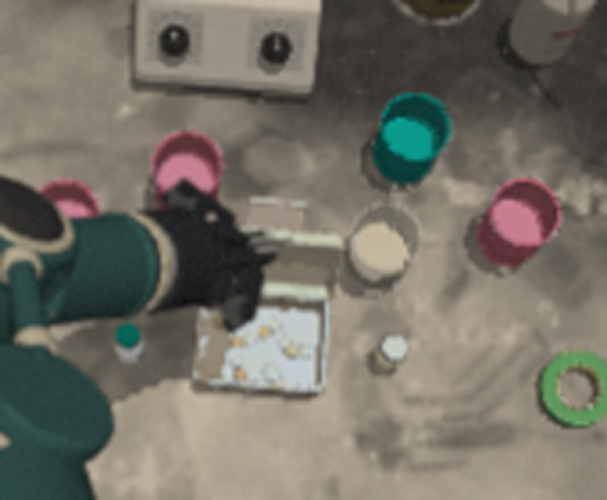

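The lid has fallen back to its stop: its edge is at (290,240) and the lip at (278,212) in top, clear of the fingers. I'll withdraw along the tool axis.

Request:
{"op": "jog_arm", "data": {"turn": [[0, 0, 0], [0, 0, 0], [0, 0, 0], [0, 0, 0], [0, 0, 0]], "slide": [[0, -10, -4], [0, -25, -10], [0, -35, -15], [0, -40, -20], [0, 0, 0]], "grip": [0, 0, 0, 0, 0]}}

```text
time: 15.7
tool_pos: [0.5004, -0.0215, 0.2422]
tcp_rot: [-1.716, 0.396, -1.415]
wrist_force: [0.1, 0.0, 0.2]
width: -0.004
```

Request:
{"op": "jog_arm", "data": {"turn": [[0, 0, 0], [0, 0, 0], [0, 0, 0], [0, 0, 0], [0, 0, 0]], "slide": [[0, -20, -20], [0, 0, 0], [0, 0, 0], [0, 0, 0], [0, 0, 0]], "grip": [0, 0, 0, 0, 0]}}

```text
time: 16.2
tool_pos: [0.4773, -0.02, 0.252]
tcp_rot: [-1.725, 0.4, -1.411]
wrist_force: [0.4, -0.2, -0.9]
width: 0.0
```

```bash
python3 look.py 14; python3 - <<'E'
from ik import *
from h import *
c=eyes.read_camera("scene"); P=cloud(c); x,y,z=P[...,0],P[...,1],P[...,2]
d=P-C; bx=d@EX; by=d@EY
m=(x>.55)&(x<.66)&(by<-.06)&(by>-.16)&(z>.012)&(z<.1);print("beaker by,bx",np.percentile(by[m],[1,50,99]).round(4),np.percentile(bx[m],[1,99]).round(4))
m=(z>.06)&(z<.2)&(abs(by)<.055)&(bx>.03)&(bx<.13)&(c["img"].astype(int).min(-1)>90)
for z0 in np.arange(.06,.17,.01):
    k=m&(z>=z0)&(z<z0+.01)
    if k.sum(): print(z0.round(2),k.sum(),np.percentile(bx[k],[5,50,95]).round(3))
for t in("vial_left","vial_right","funnel","tape_roll","pen"): print(t,[(round(r["conf"],2),w(c,r["xyz"]).round(3).tolist()) for r in nets.search_frame(t,c)][:3])
E
```

```text
scene [(0.85, [0.689, 0.0, 0.066]), (0.64, [0.598, -0.184, 0.052]), (0.64, [0.692, -0.219, 0.054]), (0.63, [0.616, -0.306, 0.052])]
top [(0.98, [0.63, 0.093, 0.036]), (0.98, [0.625, -0.309, 0.035]), (0.87, [0.707, -0.214, 0.04]), (0.86, [0.604, -0.183, 0.032]), (0.85, [0.675, -0.012, 0.035]), (0.54, [0.566, -0.083, 0.034]), (0.41, [0.586, -0.08, 0.08])]
t 16.4 pos [ 0.4772 -0.0199  0.2523] F [0.3 0.  0.2] w 0.0
axes cols [[0.31, 0.26, 0.91], [-0.7, -0.59, 0.41], [0.64, -0.77, -0.0]] q [ 0.36 -0.16  2.18 -0.76  1.19  0.27]
beaker by,bx [-0.1274 -0.0981 -0.0607] [0.0563 0.118 ]
0.06 110 [0.06  0.062 0.065]
0.07 72 [0.063 0.065 0.067]
0.08 4 [0.058 0.067 0.108]
0.11 125 [0.07  0.078 0.085]
0.12 124 [0.069 0.088 0.095]
0.13 51 [0.093 0.098 0.102]
vial_left [(0.73, [0.522, 0.031, 0.035]), (0.67, [0.479, -0.363, 0.015])]
vial_right [(0.73, [0.565, -0.079, 0.038]), (0.55, [0.505, -0.196, 0.036])]
funnel [(0.73, [0.455, 0.324, 0.017])]
tape_roll [(0.71, [0.48, -0.361, 0.014])]
pen [(0.67, [0.454, 0.321, 0.016]), (0.54, [0.365, -0.263, 0.008])]
```

View pics/scene14.png

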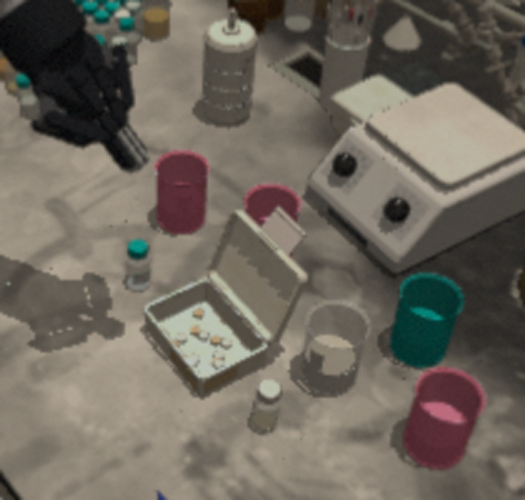

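View pics/top14.png

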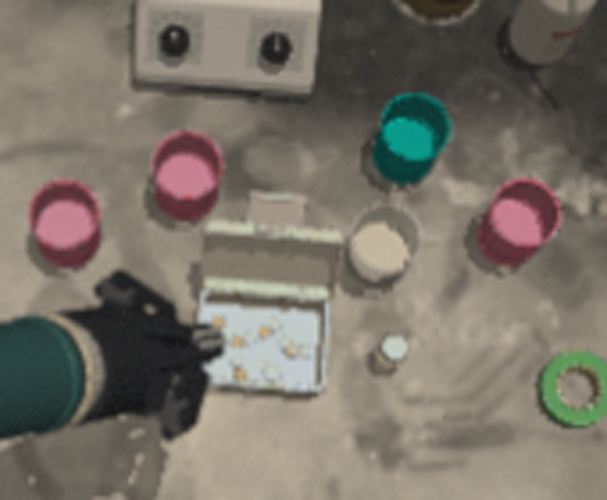

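The lid lies back at its stop, the beaker stands clear to the right at (336,345) in scene, and the gripper touches nothing.

```bash
python3 -c "
from workcell import bot
print(bot.finish_job())"
```

```text
the job is handed in; nothing more can be done
None
```

I slid the clear beaker about 70 mm to the right with the closed fingertips. I then put the tips under the lip from the left front and swung the lid up and over. It fell back on its own, and I withdrew and handed the job in at about 16.5 s of the 54 s allowed. The hand-in reports no verdict.

**Last checks**
- **Beaker:** it stands upright, with its centre about 98 mm to the right of the box's middle (88 mm needed). The spread of its visible points gives about 94 mm, and the calibration is good to about 2 mm.
- **Lid:** it leans back about 17–20° past upright, which fits the stop at 1.92 rad. I read this from the depth picture, as no joint value is available.
- **Forces:** the wrist readings I took stayed below about 2 N.
- **Other things:** both vials, the funnel, the tape and the pen were found within about 5 mm of where they started, and the gripper was clear of everything.

**Where the networks disagreed:** they gave some false hits, such as "beaker" and "vial_right" on the opened box and "pen" at the funnel. I discarded these after comparing them with the pictures.

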